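# Present a sample vial to the code reader

### The arm

A 6-joint arm with a two-finger parallel gripper is mounted at the origin on the work surface. World frame = base frame: x ahead of the robot, y to its left, z up, the work surface at z = 0. Lengths are in mm, angles in rad, forces in N, time in s.
With the tool pointing down it reaches from about 350 to 875 mm from the base axis. Payload 4.2 kg.
Tool frame: the origin (TCP) lies midway between the tips of the shut fingers; the grasp point (between the pads) lies 19 mm behind it (arm.grasp_offset is the distance from the TCP to the grasp point, in mm); z points along the fingers, y is the direction in which the jaws open and shut (so a half turn about z gives the same grasp; the last joint's range is limited). The gripper opens to 85 mm and grips with 20 to 120 N. Pads are 22 mm wide; open, the fingers measure 114 mm over their backs; the gripper's body (76 mm by 85 mm) begins 54 mm behind the grasp point. The pads swing forward as they close: fully open they stand 13 mm farther back than shut.
Start: joints at [1.562, 0.385, 0.008, 0, -1.194, -0.259], TCP at [165.35, 602.709, 231.312] pointing down, gripper open.
Joint ranges: [-3.14, 3.14], [-1.21, 2.06], [-1.07, 1.41], [-3.16, 2.05], [-2.99, -0.16], [-3.1, 3.1]. Speed limits (rad/s): [2.79, 2.79, 3.14, 3.14, 3.14, 3.14].

### API

Orientations are given as a unit quaternion [x, y, z, w].
In Python, from bench import arm gives the robot as it stands.
- The arm moves only by the tool move_arm, never from a script. Its argument "moves" is a list of rows, each an object with "gripper": the gripper's target within -1 to 1 (fully open at 1, half-way at 0, shut at -1); "xyz": the shift along the tool's x, y, z in cm, a list of three; "angular": the turn, a rotation vector about the tool's x, y, z in rad, a list of three. In form: [{"gripper": gripper, "xyz": [dx, dy, dz], "angular": [wx, wy, wz]}, ...]. A call has 1 to 10 rows; each row is the pose to reach, as a shift and turn from the pose commanded when the call began, along the tool's axes at that moment; what a row does not reach only later rows make up. A row lasts 1/8 s, in which the tool goes at most 62.5 mm and 10.7 degrees, less where a joint would pass 70% of its speed; a pose out of reach is approached as far as the arm can. A call with a gripper value outside its range is refused whole. The fingers move at their own pace and stop on an object; the grip force is fixed at half the most. Time passes only in rows, so rows that repeat a pose let the fingers close. It gives the time, the measured TCP pose, the force and the opening at its end, in the units of the state.
- arm.read_state(): the state, without advancing time (a new reading comes with each control period).
- arm.get_image(name): name is "scene" or "top"; returns (picture, depth): 420x560x3 uint8, blue, green, red; 420x560 float32, mm along the optical axis (not along the pixel's ray), 0 where there is no reading.
- arm.get_calibration(name): a dict with "camera_matrix" (3x3 intrinsics, pixels), "R" (3x3) and "t" (3): a world point X has camera coordinates R X + t. Camera axes: x right, y down, z forward; pixel columns grow to the right and rows downward; lengths in mm; the calibration is good to about 2 mm. A picture is of the moment at which its call begins. get_calibration takes no time and is no camera call.
- arm.job_done(): hands the job in, once; it reports no verdict.
The state is a dict: "clock": time; "joints": joint angles; "joint_vel": joint speeds; "joint_efforts": joint torques, N m; "position": TCP position; "ee_rot": TCP orientation; "contact_force": force on the tool from outside, world axes, zero at the start; "wrist_torque": the same for the moment, N m; "gripper_width": finger opening in mm.
Only numpy, scipy, OpenCV 4.12 (cv2) and the standard library are available. Lean on these libraries where they do the work, as an engineer would, in place of code of your own. Each camera call takes 0.05 s, during which the arm holds its last target. There are 200 camera calls.

### The job

The white sample vial lies on the blue mat with its code facing the wrong way: roll it along the mat until its red stripe is on top (so that the code faces down) before you lift it. Then carry it over the yellow rack of standing vials to the code reader, and finish while still holding it level, lengthwise above the middle of the reader's green window, red stripe up, with about a centimetre of air between vial and glass. Never let the vial touch the reader, and leave the standing vials, jar, beaker and bottle undisturbed.

Things in the scene. Friction and masses are not known exactly. Their poses are not given: they have to be found in the camera images.
- vial: White closed vial, 28 mm diameter, 98 mm long, 30 to 56 g, lying loose on the mat. Origin on its axis at mid-length, 14 mm above what it lies on; x along it to the green cap (24 mm diameter, last 19 mm); z out through the red stripe; dark code patch on the other side, at -z. Stripe starts 1.3 rad off the top, towards the vial's own right seen along x. Grip it near mid-length.
- stripe (a point): Point on the vial's surface in the middle of the red stripe, 14 mm from the origin along the vial's z (stripe 11 mm wide, 72 mm long). Rolling: the vial rolls easily and stays where left; shut fingertips resting on its top (about 2 N) and drawn across roll it without slip, vial moving half the tip travel (24 mm of tip travel turns it 0.86 rad).
- mat: Blue mat on the bench under the vial, 340 x 360 mm (x, y) and 3 mm thick, fixed; its origin is the centre of its underside, so its top is at height 3 mm.
- reader: Code reader, a fixed light-grey box with a green band, 140 mm (its x) x 100 mm (its y) and 50 mm high, a black frame on top with a green glass window in its middle. Origin at the centre of its underside, z up. The window's long side is along its x axis.
- window (a point): Centre of the reader's green glass window (104 mm along the reader's x, 36 mm along its y), on the glass surface 50 mm above the bench; same axes as the reader.
- rack: Fixed yellow plastic rack with open square pockets, 220 mm (its x) x 76 mm (its y) x 50 mm high, standing between the mat and the reader, with four brown vials standing in it. Origin at the centre of its underside, z up. The vials rise to 100 mm above the bench.
- rackvial1: One of four brown vials, 28 mm in diameter and 96 mm tall, standing loose in a pocket of the rack; origin at the centre of its underside, z up. Not to be disturbed.
- rackvial2: One of four brown vials, 28 mm in diameter and 96 mm tall, standing loose in a pocket of the rack; origin at the centre of its underside, z up. Not to be disturbed.
- rackvial3: One of four brown vials, 28 mm in diameter and 96 mm tall, standing loose in a pocket of the rack; origin at the centre of its underside, z up. Not to be disturbed.
- rackvial4: One of four brown vials, 28 mm in diameter and 96 mm tall, standing loose in a pocket of the rack; origin at the centre of its underside, z up. Not to be disturbed.
- jar: Brown jar, 70 mm in diameter, 90 mm tall, loose on the bench beyond the rack; origin at the centre of its underside. Not to be disturbed.
- beaker: Glass beaker, 70 mm in diameter, 90 mm tall, loose on the bench beyond the mat; origin at the centre of its underside. Not to be disturbed.
- bottle: White bottle with a blue cap, 72 mm in diameter, 160 mm tall, loose at the left side of the bench; origin at the centre of its underside. Not to be disturbed.
Mind the look-alikes: they are no part of the job. Leave any pink or purple look-alike of the vial alone.

How it is judged (in metres and radians):
On the way, in this order (a step that is already met when the one before it is completed fails the run):
1. the vial lies on the mat with its red stripe on top (within 0.4 rad of straight up) (angle between vial's own z axis and vertical below 0.4 rad and height (world z) of vial below 0.022 m), for 0.2 s.
2. the vial passes over the rack, its axis at least 0.115 m above the bench (height (world z) of vial above 0.115 m and x of vial in the frame of rack between -0.13 and 0.13 m and y of vial in the frame of rack between -0.045 and 0.045 m), for 0.05 s.
At the end, for the whole second after the job is handed in: Vial held still over the window: within 13 mm of its centre, 0.18 rad of its long side and 0.17 rad of level, stripe within 0.4 rad of up, 3 to 20 mm of air below, no contact with the reader; rack vials upright, they and the jar, beaker and bottle within 25 mm of where they were (horizontal distance between vial and window below 0.013 m and z of vial in the frame of window between 0.017 and 0.034 m and angle between the x axis of vial and the x axis of reader, either way round below 0.18 rad and angle between vial's own z axis and vertical below 0.4 rad and angle between vial's own x axis and vertical between 1.4 and 1.74 rad and linear speed of vial below 0.02 m/s and angular speed of vial below 0.2 rad/s and contact force between vial and the fingers above 1 N and contact force between vial and reader below 0.05 N and distance of each of rackvial1, rackvial2, rackvial3, rackvial4, jar, beaker, bottle from where it was at the start of the episode below 0.025 m and angle between each of rackvial1, rackvial2, rackvial3, rackvial4's own z axis and vertical below 0.3 rad); the arm keeps its last pose, push and grip.
It fails at once if the vial is lifted off the mat with the red stripe more than 0.55 rad from the top (height (world z) of vial above 0.04 m and angle between vial's own z axis and vertical above 0.55 rad).
It fails at once if the vial touches the reader (contact force between vial and reader above 0.3 N).
It fails at once if a standing vial, the jar, the beaker or the bottle is moved more than 25 mm (distance of any of rackvial1, rackvial2, rackvial3, rackvial4, jar, beaker, bottle from where it was at the start of the episode above 0.025 m).
It also fails if it takes over 58 s, if anything falls off the work surface, if the arm or the gripper's body presses on something with over 40 N, if the wrist force passes 120 N, or if a joint passes its speed limit or range.

## Working session

There is one attempt and no reset: what is moved stays moved. The work goes in short steps, Python scripts to look and compute and a tool call to move; the robot and the scene stay as the last step left them, time stands still between calls to the robot, and variables do not carry over. Pictures are saved under pics/ and viewed, about 8 in all and at most 12, crops included, and the job is handed in when it is done.

Besides the shell and the picture viewer there is one more tool, called after "Emit:" by a JSON object that holds its "name" and its "arguments", one argument or row to a line. move_arm: Moves the arm, as the interface text tells. Its arguments: {"type":"object","properties":{"moves":{"type":"array","items":{"type":"object","properties":{"gripper":{"type":"number"},"xyz":{"type":"array","items":{"type":"number"}},"angular":{"type":"array","items":{"type":"number"}}}}}},"required":["moves"]}

```bash
ls; mkdir -p pics; cat > h.py <<'E'
import numpy as np, cv2
from bench import arm
def ray(cam,uv,z):
    c=arm.get_calibration(cam);K,R,t=[np.array(c[k],float) for k in("camera_matrix","R","t")]
    uv=np.atleast_2d(uv).astype(float)
    d=(np.linalg.inv(K)@np.c_[uv,np.ones(len(uv))].T).T@R
    o=-R.T@t
    return o+d*((z-o[2])/d[:,2])[:,None]
def proj(cam,X):
    c=arm.get_calibration(cam);K,R,t=[np.array(c[k],float) for k in("camera_matrix","R","t")]
    p=(K@(R@np.atleast_2d(X).T+t[:,None])).T
    return p[:,:2]/p[:,2:]
E
python3 - <<'E'
from h import *
for n in("scene","top"):
    im,d=arm.get_image(n); cv2.imwrite(f"pics/{n}0.png",im); np.save(f"{n}0.npy",d)
    c=arm.get_calibration(n);R=np.array(c["R"]);print(n,-R.T@np.array(c["t"]),R[2])
print(arm.read_state())
E
```

```text
pics
scene [1319.72776327 -731.52432405  993.75742388] [-0.55395396  0.51712977 -0.65246594]
top [4.14921981e+02 9.52375148e-01 1.17815670e+03] [ 0.07630408  0.03411553 -0.99650079]
{'clock': 0.1, 'joints': array([ 1.56161263e+00,  3.85494605e-01,  6.75861292e-03, -4.06108061e-04,
       -1.19401188e+00, -2.58622463e-01]), 'joint_vel': array([ 0.00230315, -0.00131201,  0.00400953,  0.00178204, -0.00048295,
       -0.00049044]), 'joint_efforts': array([-1.88285471e-04, -3.93322170e+01,  1.88927311e+01,  4.19795886e+00,
       -2.64899005e-03,  4.01642538e-06]), 'position': array([165.22509979, 602.22354857, 230.32472608]), 'ee_rot': array([ 9.91037879e-01, -1.33577450e-01, -6.58890590e-05,  9.91669717e-04]), 'contact_force': array([ 0.12989732,  1.02602652, -0.60690378]), 'wrist_torque': array([ 0.00140856, -0.0080714 ,  0.08578019]), 'gripper_width': 85.42100540345757}
```

View pics/scene0.png

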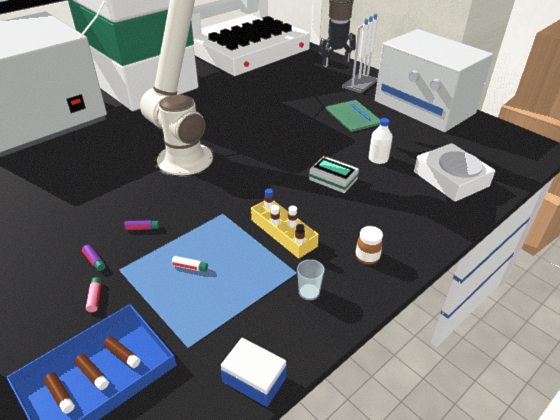

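View pics/top0.png

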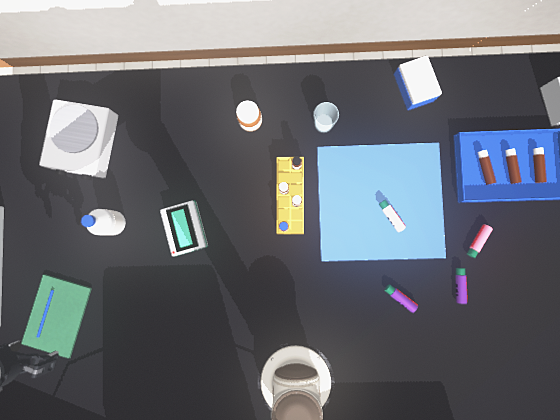

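The vial is the only white tube, lying on the mat at scene (190,264) and top (393,215). The look-alikes, all off the mat, are purple (141,225 and 93,257) and pink (94,294) in the scene view. Other positions in the top view: rack (290,195), reader (184,228), bottle (104,222), jar (248,115), beaker (325,117). Next I'll measure these and confirm the vial in a crop.

```bash
python3 - <<'E'
from h import *
t=cv2.imread("pics/top0.png");s=cv2.imread("pics/scene0.png")
a=cv2.resize(t[180:250,360:430],None,fx=5.7,fy=5.7,interpolation=cv2.INTER_CUBIC)
b=cv2.resize(s[230:300,155:225],None,fx=5.7,fy=5.7,interpolation=cv2.INTER_CUBIC)
cv2.imwrite("pics/crop1.png",np.hstack([a,b]))
def big(m):
    n,l,st,c=cv2.connectedComponentsWithStats(m.astype(np.uint8));i=1+np.argmax(st[1:,4]);return l==i
def rect(m,cam,z):
    p=np.argwhere(m)[:,::-1]
    r=cv2.minAreaRect(ray(cam,p,z)[:,:2].astype(np.float32));return np.round(r[0],1),np.round(r[1],1),round(r[2],1),len(p)
def roi(m,x0,x1,y0,y1):
    o=np.zeros_like(m);o[y0:y1,x0:x1]=m[y0:y1,x0:x1];return o
for cam,im,V,W,Rk in(("top",t,(370,415,185,240),(160,210,195,260),(265,315,145,245)),("scene",s,(165,215,250,280),(305,360,150,195),(245,325,185,260))):
    h=cv2.cvtColor(im,cv2.COLOR_BGR2HSV);H,S,L=[h[...,i].astype(int) for i in range(3)]
    mat=big((H>98)&(H<112)&(S>90)&(L>80)) if cam=="scene" else roi((H>98)&(H<112)&(S>90)&(L>80),310,450,135,270)
    print(cam,"mat",rect(mat,cam,3))
    v=roi(((S<75)&(L>140)),*V); r=roi((((H<8)|(H>172))&(S>90)&(L>90)),*V); c=roi((H>55)&(H<92)&(S>80)&(L>30),*V)
    for n,m,z in(("white",v,17),("red",r,17),("cap",c,17),("all",v|r|c,17)):
        m=big(m); print(n,rect(m,cam,z),ray(cam,np.argwhere(m)[:,::-1].mean(0),z)[0].round(1))
    w=big(roi((H>60)&(H<95)&(S>80)&(L>100),*W));print("window",rect(w,cam,50))
    k=roi((H>18)&(H<35)&(S>110)&(L>100),*Rk);print("rack@50",rect(k,cam,50))
E
```

```text
top mat (array([ 508.8, -264.6]), array([342.2, 361.9]), 0.0, 2238)
white (array([ 457. , -299.4]), array([83.6, 32. ]), 33.2, 289) [ 456.7 -298.4   17. ]
red (array([ 475.2, -302.9]), array([0., 0.]), 0.0, 1) [ 475.2 -302.9   17. ]
cap (array([ 499., -271.]), array([16.8, 21. ]), 32.0, 45) [ 499.1 -270.9   17. ]
all (array([ 464.3, -294.6]), array([101.,  32.]), 33.2, 336) [ 462.4 -294.8   17. ]
window (array([446. , 313.1]), array([106.6,  40. ]), 14.3, 473)
rack@50 (array([531.6,   1.2]), array([ 77.5, 218. ]), 88.1, 1411)
scene mat (array([ 511.3, -263.8]), array([343.9, 362.9]), 0.0, 11805)
white (array([ 456.7, -297.5]), array([88.4, 39.2]), 33.0, 229) [ 455.1 -294.5   17. ]
red (array([ 463.4, -306. ]), array([73.1,  9.8]), 32.5, 69) [ 463.4 -305.9   17. ]
cap (array([ 500.7, -269.7]), array([23.8, 32.4]), 40.4, 69) [ 501.  -269.5   17. ]
all (array([ 465.6, -291.7]), array([109.6,  39.2]), 33.0, 367) [ 465.4 -291.9   17. ]
window (array([447.2, 316.2]), array([105.2,  39.4]), 14.4, 208)
rack@50 (array([550.2, -15.6]), array([113. , 257.8]), 88.4, 1557)
```

View pics/crop1.png

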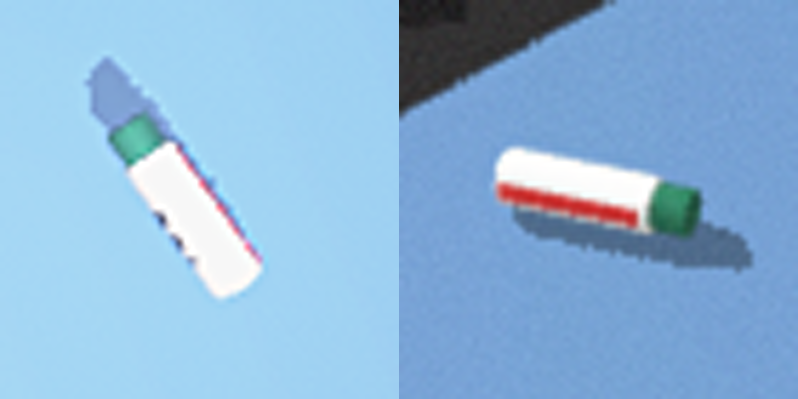

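The crop confirms the vial: white, green cap away from the robot, red stripe on its right seen along x, and the code patch at left. The axis is at about 33° and the centre about (464,-294). The stripe must come up by rolling it towards (-0.55,0.84), about 36 mm of tip travel in total. The window is at (446.5,314), long side at 14.3°, and the sizes match.

```bash
cat >> h.py <<'E'
from scipy.spatial.transform import Rotation as Ro
def to(xyz,yaw,cur=None):
    s=arm.read_state() if cur is None else None
    p,R=(s["position"],Ro.from_quat(s["ee_rot"])) if cur is None else (np.array(cur[0],float),down(cur[1]))
    print("xyz cm",(R.inv().apply(np.array(xyz)-p)/10).round(2),"ang",(R.inv()*down(yaw)).as_rotvec().round(3))
def down(yaw): return Ro.from_euler("z",yaw,degrees=True)*Ro.from_quat([1,0,0,0])
def st():
    s=arm.read_state();R=Ro.from_quat(s["ee_rot"]).as_matrix()
    print("t",s["clock"],"p",s["position"].round(1),"yaw",np.degrees(np.arctan2(R[1,0],R[0,0])).round(1),"tz",R[:,2].round(3),"F",s["contact_force"].round(1),"w",round(s["gripper_width"],1),"j",s["joints"].round(2))
E
python3 - <<'E'
from h import *
st()
to((430,250,230),-36); to((464+5,-294-8,90),-57,((430,250,230),-36))
E
```

```text
t 0.1 p [165.2 602.2 230.3] yaw -15.4 tz [-0.    -0.002 -1.   ] F [ 0.1  1.  -0.6] w 85.4 j [ 1.56  0.39  0.01 -0.   -1.19 -0.26]
xyz cm [34.86 26.96  0.09] ang [ 0.002 -0.     0.36 ]
xyz cm [35.6  42.37 14.  ] ang [0.    0.    0.367]
```

Emit:
{"name": "move_arm", "arguments": {
  "moves": [
    {"gripper":-1,"xyz":[34.8,27.0,0],"angular":[0,0,0.36]},
    {"gripper":-1,"xyz":[34.8,27.0,0],"angular":[0,0,0.36]},
    {"gripper":-1,"xyz":[34.8,27.0,0],"angular":[0,0,0.36]},
    {"gripper":-1,"xyz":[34.8,27.0,0],"angular":[0,0,0.36]},
    {"gripper":-1,"xyz":[34.8,27.0,0],"angular":[0,0,0.36]},
    {"gripper":-1,"xyz":[34.8,27.0,0],"angular":[0,0,0.36]},
    {"gripper":-1,"xyz":[34.8,27.0,0],"angular":[0,0,0.36]},
    {"gripper":-1,"xyz":[34.8,27.0,0],"angular":[0,0,0.36]},
    {"gripper":-1,"xyz":[34.8,27.0,0],"angular":[0,0,0.36]}
  ]
}}

```text
clock: 1.23
position: [429.5, 249.9, 231.0]
ee_rot: [0.951, -0.309, -0.0, 0.0]
contact_force: [0.2, 0.4, 0.3]
gripper_width: -0.1
```

Emit:
{"name": "move_arm", "arguments": {
  "moves": [
    {"gripper":-1,"xyz":[35.6,42.4,8],"angular":[0,0,0.367]},
    {"gripper":-1,"xyz":[35.6,42.4,8],"angular":[0,0,0.367]},
    {"gripper":-1,"xyz":[35.6,42.4,8],"angular":[0,0,0.367]},
    {"gripper":-1,"xyz":[35.6,42.4,8],"angular":[0,0,0.367]},
    {"gripper":-1,"xyz":[35.6,42.4,8],"angular":[0,0,0.367]},
    {"gripper":-1,"xyz":[35.6,42.4,8],"angular":[0,0,0.367]},
    {"gripper":-1,"xyz":[35.6,42.4,8],"angular":[0,0,0.367]},
    {"gripper":-1,"xyz":[35.6,42.4,8],"angular":[0,0,0.367]},
    {"gripper":-1,"xyz":[35.6,42.4,8],"angular":[0,0,0.367]},
    {"gripper":-1,"xyz":[35.6,42.4,8],"angular":[0,0,0.367]}
  ]
}}

```text
clock: 2.48
position: [468.9, -303.7, 149.6]
ee_rot: [0.878, -0.478, -0.001, 0.0]
contact_force: [0.2, -0.1, -0.5]
gripper_width: 0.0
```

```bash
python3 - <<'E'
from h import *
st(); to((464+3,-294-4,45),-57)
E
```

```text
t 2.475 p [ 468.9 -303.7  149.6] yaw -57.2 tz [-0.002  0.001 -1.   ] F [ 0.2 -0.1 -0.5] w 0.0 j [-0.28  0.35 -0.27  0.   -0.95  0.86]
xyz cm [-0.56 -0.16 10.46] ang [ 0.001  0.002 -0.003]
```

Emit:
{"name": "move_arm", "arguments": {
  "moves": [
    {"gripper":-1,"xyz":[-0.55,-0.15,6],"angular":[0,0,0]},
    {"gripper":-1,"xyz":[-0.55,-0.15,11.2],"angular":[0,0,0]},
    {"gripper":-1,"xyz":[-0.55,-0.15,11.6],"angular":[0,0,0]},
    {"gripper":-1,"xyz":[-0.55,-0.15,11.6],"angular":[0,0,0]}
  ]
}}

```text
clock: 2.98
position: [468.2, -295.7, 36.6]
ee_rot: [0.879, -0.476, 0.001, 0.0]
contact_force: [0.3, -0.8, 1.2]
gripper_width: -0.1
```

Emit:
{"name": "move_arm", "arguments": {
  "moves": [
    {"gripper":-1,"xyz":[0,0,0.3],"angular":[0,0,0]},
    {"gripper":-1,"xyz":[0,0,0.3],"angular":[0,0,0]}
  ]
}}

```text
clock: 3.22
position: [467.5, -296.6, 33.7]
ee_rot: [0.879, -0.477, 0.001, -0.0]
contact_force: [-0.2, 0.5, 0.4]
gripper_width: 0.0
```

Emit:
{"name": "move_arm", "arguments": {
  "moves": [
    {"gripper":-1,"xyz":[0,0,0.1],"angular":[0,0,0]},
    {"gripper":-1,"xyz":[0,0,0.1],"angular":[0,0,0]}
  ]
}}

```text
clock: 3.48
position: [466.8, -296.7, 31.6]
ee_rot: [0.879, -0.477, 0.0, -0.0]
contact_force: [1.0, -0.4, -0.1]
gripper_width: 0.5
```

Emit:
{"name": "move_arm", "arguments": {
  "moves": [
    {"gripper":-1,"xyz":[0,0,0.1],"angular":[0,0,0]},
    {"gripper":-1,"xyz":[0,0,0.1],"angular":[0,0,0]}
  ]
}}

```text
clock: 3.72
position: [467.2, -297.0, 31.0]
ee_rot: [0.879, -0.477, 0.001, 0.0]
contact_force: [-0.6, -0.6, 4.7]
gripper_width: -0.1
```

Emit:
{"name": "move_arm", "arguments": {
  "moves": [
    {"gripper":-1,"xyz":[0,0,0],"angular":[0,0,0]}
  ]
}}

```text
clock: 3.85
position: [467.2, -297.0, 31.0]
ee_rot: [0.879, -0.477, 0.001, 0.0]
contact_force: [-0.9, -0.6, 5.4]
gripper_width: -0.2
```

Emit:
{"name": "move_arm", "arguments": {
  "moves": [
    {"gripper":-1,"xyz":[-0.2,0,-0.04],"angular":[0,0,0]},
    {"gripper":-1,"xyz":[-0.5,0,-0.04],"angular":[0,0,0]},
    {"gripper":-1,"xyz":[-0.8,0,-0.04],"angular":[0,0,0]},
    {"gripper":-1,"xyz":[-1.1,0,-0.04],"angular":[0,0,0]},
    {"gripper":-1,"xyz":[-1.4,0,-0.04],"angular":[0,0,0]},
    {"gripper":-1,"xyz":[-1.6,0,-0.04],"angular":[0,0,0]},
    {"gripper":-1,"xyz":[-1.6,0,-0.04],"angular":[0,0,0]}
  ]
}}

```text
clock: 4.72
position: [458.0, -282.9, 31.0]
ee_rot: [0.879, -0.477, 0.0, 0.0]
contact_force: [-1.4, -1.5, 5.8]
gripper_width: -0.0
```

```bash
cat > look.py <<'E'
import sys
from h import *
n=sys.argv[1]
im,_=arm.get_image("scene");t,_=arm.get_image("top")
f=lambda i,x,y,r:cv2.resize(i[y-r:y+r,x-r:x+r],(400,400),interpolation=cv2.INTER_CUBIC)
cv2.imwrite(f"pics/{n}.png",np.hstack([f(t,392,215,35),f(im,190,264,35)]));st()
cv2.imwrite(f"pics/{n}_top.png",t);cv2.imwrite(f"pics/{n}_scene.png",im)
E
python3 look.py roll1
```

```text
t 4.825 p [ 458.  -283.    30.9] yaw -57.0 tz [-0. -0. -1.] F [-1.4 -0.3  5.3] w 0.1 j [-0.25  0.47 -0.44  0.   -0.65  0.83]
```

View pics/roll1.png

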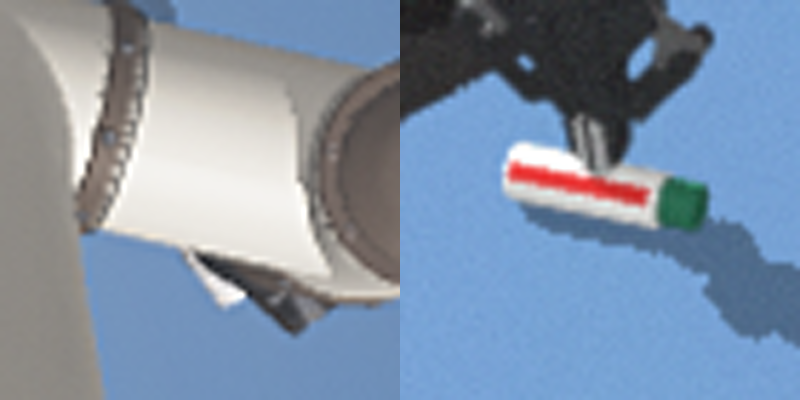

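The top view is hidden by the arm. In the scene crop the stripe has moved up the side, so the roll works. I'll lift, step back and make a second stroke of about 19.5 mm.

Emit:
{"name": "move_arm", "arguments": {
  "moves": [
    {"gripper":-1,"xyz":[0,0,-0.6],"angular":[0,0,0]},
    {"gripper":-1,"xyz":[0,0,-1.0],"angular":[0,0,0]},
    {"gripper":-1,"xyz":[0.95,0,-1.0],"angular":[0,0,0]},
    {"gripper":-1,"xyz":[0.95,0,-1.0],"angular":[0,0,0]},
    {"gripper":-1,"xyz":[0.95,0,-0.2],"angular":[0,0,0]},
    {"gripper":-1,"xyz":[0.95,0,-0.05],"angular":[0,0,0]},
    {"gripper":-1,"xyz":[0.95,0,0],"angular":[0,0,0]},
    {"gripper":-1,"xyz":[0.95,0,0],"angular":[0,0,0]}
  ]
}}

```text
clock: 5.82
position: [463.2, -291.3, 31.0]
ee_rot: [0.879, -0.477, 0.0, 0.0]
contact_force: [-1.7, -0.5, 3.4]
gripper_width: -0.1
```

```bash
python3 look.py roll2
```

```text
t 5.925 p [ 463.2 -291.3   31. ] yaw -57.0 tz [-0. -0. -1.] F [-2.2 -0.3  4. ] w 0.5 j [-0.26  0.48 -0.42  0.   -0.66  0.84]
```

Emit:
{"name": "move_arm", "arguments": {
  "moves": [
    {"gripper":-1,"xyz":[-0.2,0,0],"angular":[0,0,0]},
    {"gripper":-1,"xyz":[-0.5,0,0],"angular":[0,0,0]},
    {"gripper":-1,"xyz":[-0.8,0,0],"angular":[0,0,0]},
    {"gripper":-1,"xyz":[-1.1,0,0],"angular":[0,0,0]},
    {"gripper":-1,"xyz":[-1.4,0,0],"angular":[0,0,0]},
    {"gripper":-1,"xyz":[-1.7,0,0],"angular":[0,0,0]},
    {"gripper":-1,"xyz":[-1.95,0,0],"angular":[0,0,0]},
    {"gripper":-1,"xyz":[-1.95,0,0],"angular":[0,0,0]}
  ]
}}

```text
clock: 6.92
position: [452.4, -274.6, 30.9]
ee_rot: [0.879, -0.477, -0.0, 0.0]
contact_force: [-1.3, -1.3, 5.2]
gripper_width: 0.1
```

Emit:
{"name": "move_arm", "arguments": {
  "moves": [
    {"gripper":-1,"xyz":[0,0,-1],"angular":[0,0,0]},
    {"gripper":-1,"xyz":[0,0,-7],"angular":[0,0,0]},
    {"gripper":1,"xyz":[16,0,-10],"angular":[0,0,0.2]},
    {"gripper":1,"xyz":[16,0,-10],"angular":[0,0,0.4]},
    {"gripper":1,"xyz":[16,0,-10],"angular":[0,0,0.6]},
    {"gripper":1,"xyz":[16,0,-10],"angular":[0,0,0.8]},
    {"gripper":1,"xyz":[16,0,-10],"angular":[0,0,1.0]}
  ]
}}

```text
clock: 7.8
position: [539.8, -409.1, 130.0]
ee_rot: [-0.566, 0.825, 0.001, 0.0]
contact_force: [0.2, 0.3, 1.0]
gripper_width: 85.5
```

```bash
python3 look.py roll3; python3 - <<'E'
from h import *
im=cv2.imread("pics/roll3_scene.png")
cv2.imwrite("pics/r3.png",np.hstack([cv2.resize(cv2.imread("pics/roll3_top.png")[180:250,355:425],(400,400),interpolation=2),cv2.resize(im[225:295,155:225],(400,400),interpolation=2)]))
E
```

```text
t 7.9 p [ 539.7 -408.7  130.3] yaw -110.7 tz [-0.     0.001 -1.   ] F [-0.2  0.4 -0.1] w 85.0 j [-0.41  0.55  0.02 -0.   -1.04  0.05]
```

View pics/r3.png

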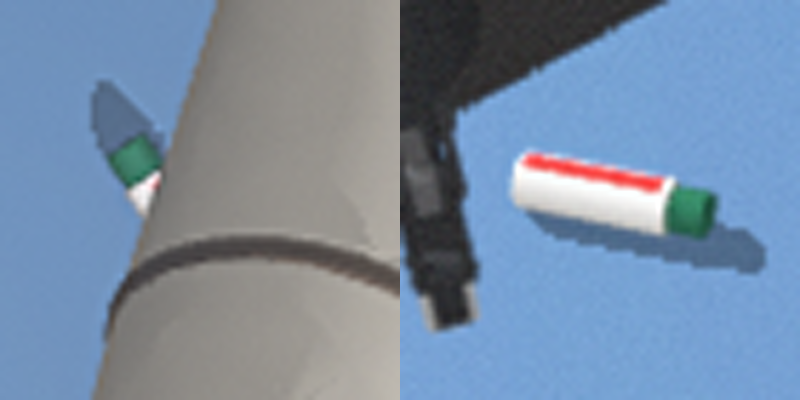

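The stripe is now near the top edge in the scene view. I'll check its angle numerically.

```bash
python3 - <<'E'
from h import *
im=cv2.imread("pics/roll3_scene.png")
h=cv2.cvtColor(im,cv2.COLOR_BGR2HSV);H,S,L=[h[...,i].astype(int) for i in range(3)]
def roi(m,x0=173,x1=215,y0=248,y1=272):
    o=np.zeros(m.shape,np.uint8);o[y0:y1,x0:x1]=m[y0:y1,x0:x1]
    n,l,st_,c=cv2.connectedComponentsWithStats(o);return l==1+np.argmax(st_[1:,4])
r=roi(((H<8)|(H>172))&(S>90));w=roi(((S<75)&(L>130))|(((H<8)|(H>172))));c=roi((H>55)&(H<92)&(S>80)&(L>30))
def rc(m,z): a=cv2.minAreaRect(ray("scene",np.argwhere(m)[:,::-1],z)[:,:2].astype(np.float32));return np.round(a[0],1),np.round(a[1],1),round(a[2],1)
print("white+red@17",rc(w,17),"all",rc(w|c,17),"cap",rc(c,17))
u=np.array([-.547,.837]);ax=np.array(rc(w,17)[0])
for z in(31,30,28): q=rc(r,z);print(z,q,"perp to axis along u",(np.array(q[0])-ax)@u)
to((454.3,-279.4,110),-147)
E
```

```text
white+red@17 (array([ 447. , -281.3]), array([88.7, 40.1]), 33.2) all (array([ 455.4, -275.9]), array([108.8,  40.1]), 33.2) cap (array([ 491.5, -254.2]), array([19.5, 32.2]), 54.2)
31 (array([ 448.9, -280.8]), array([69.7,  8.7]), 32.9) perp to axis along u -0.6207999999999877
30 (array([ 448. , -280.4]), array([69.7,  8.7]), 32.9) perp to axis along u 0.20630000000002846
28 (array([ 446.2, -279.4]), array([69.9,  8.8]), 32.9) perp to axis along u 2.027900000000035
xyz cm [-9.07 12.57  2.04] ang [0.001 0.    0.633]
```

The stripe is centred on the top to within about 1 mm (under 0.1 rad). The two cameras average to a vial centre of (454.7,-277.6). I'll go above it with the jaws across.

Emit:
{"name": "move_arm", "arguments": {
  "moves": [
    {"gripper":1,"xyz":[-9.1,12.4,2.0],"angular":[0,0,0.63]},
    {"gripper":1,"xyz":[-9.1,12.4,2.0],"angular":[0,0,0.63]},
    {"gripper":1,"xyz":[-9.1,12.4,2.0],"angular":[0,0,0.63]},
    {"gripper":1,"xyz":[-9.1,12.4,4.0],"angular":[0,0,0.63]},
    {"gripper":1,"xyz":[-9.1,12.4,5.0],"angular":[0,0,0.63]},
    {"gripper":1,"xyz":[-9.1,12.4,5.0],"angular":[0,0,0.63]},
    {"gripper":1,"xyz":[-9.1,12.4,5.0],"angular":[0,0,0.63]}
  ]
}}

```text
clock: 8.78
position: [456.6, -280.4, 81.0]
ee_rot: [-0.286, 0.958, -0.0, 0.0]
contact_force: [0.4, 0.1, -0.1]
gripper_width: 85.4
```

```bash
python3 - <<'E'
from h import *
st(); to((454.7,-277.6,5.5),-146.8)
E
```

```text
t 8.775 p [ 456.6 -280.4   81. ] yaw -146.8 tz [ 0.001 -0.    -1.   ] F [ 0.4  0.1 -0.1] w 85.4 j [-0.25  0.4  -0.41  0.   -0.77 -0.74]
xyz cm [0.01 0.34 7.55] ang [-0.001  0.     0.001]
```

Emit:
{"name": "move_arm", "arguments": {
  "moves": [
    {"gripper":1,"xyz":[0,0.34,3],"angular":[0,0,0]},
    {"gripper":1,"xyz":[0,0.34,6.5],"angular":[0,0,0]},
    {"gripper":1,"xyz":[0,0.34,7.5],"angular":[0,0,0]},
    {"gripper":1,"xyz":[0,0.34,7.5],"angular":[0,0,0]},
    {"gripper":0.0,"xyz":[0,0.34,7.5],"angular":[0,0,0]},
    {"gripper":0.0,"xyz":[0,0.34,7.5],"angular":[0,0,0]},
    {"gripper":-0.15,"xyz":[0,0.34,7.5],"angular":[0,0,0]},
    {"gripper":-0.15,"xyz":[0,0.34,7.5],"angular":[0,0,0]}
  ]
}}

```text
clock: 9.78
position: [454.3, -277.2, 6.1]
ee_rot: [-0.286, 0.958, -0.0, 0.0]
contact_force: [0.8, -0.8, 0.2]
gripper_width: 36.4
```

```bash
python3 - <<'E'
from h import *
im,_=arm.get_image("scene");cv2.imwrite("pics/g1_scene.png",im)
cv2.imwrite("pics/g1.png",cv2.resize(im[225:295,150:240],(720,560),interpolation=2));st()
E
```

```text
t 9.825 p [ 454.3 -277.2    6. ] yaw -146.8 tz [ 0. -0. -1.] F [-0.2  0.2 -0.6] w 36.4 j [-0.24  0.51 -0.48  0.   -0.59 -0.75]
```

View pics/g1.png

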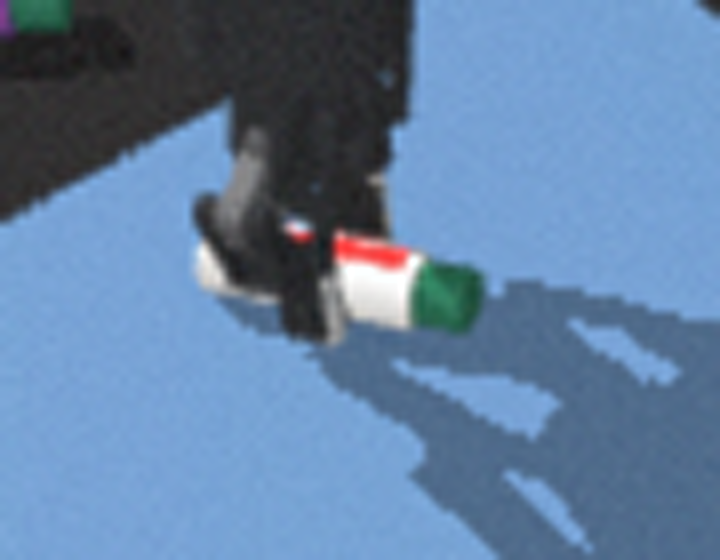

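The vial is between the jaws near mid-length and the stripe is still up (crop around (370,250)). I'll close the jaws.

Emit:
{"name": "move_arm", "arguments": {
  "moves": [
    {"gripper":-0.3,"xyz":[0,0,0],"angular":[0,0,0]},
    {"gripper":-0.4,"xyz":[0,0,0],"angular":[0,0,0]},
    {"gripper":-1,"xyz":[0,0,0],"angular":[0,0,0]},
    {"gripper":-1,"xyz":[0,0,0],"angular":[0,0,0]},
    {"gripper":-1,"xyz":[0,0,0],"angular":[0,0,0]},
    {"gripper":-1,"xyz":[0,0,0],"angular":[0,0,0]}
  ]
}}

```text
clock: 10.58
position: [454.2, -277.1, 6.0]
ee_rot: [-0.286, 0.958, -0.0, 0.0]
contact_force: [-0.5, 1.5, 4.8]
gripper_width: 25.7
```

```bash
cat > chk.py <<'E'
import sys
from h import *
im,_=arm.get_image("scene");cv2.imwrite(f"pics/{sys.argv[1]}.png",im)
h=cv2.cvtColor(im,cv2.COLOR_BGR2HSV);H,S,L=[h[...,i].astype(int) for i in range(3)]
m=np.zeros(H.shape,bool);m[246:275,190:204]=1
r=m&((H<8)|(H>172))&(S>90); w=m&(r|((S<75)&(L>110)))
u=np.array([-.547,.837])
pr=ray("scene",np.argwhere(r)[:,::-1],31)[:,:2]@u;pw=ray("scene",np.argwhere(w)[:,::-1],17)[:,:2]@u
print("red u",pr.mean(),pr.min(),pr.max(),"white@17 u",np.percentile(pw,[1,99]),np.percentile(pw,[1,99]).mean());st()
E
python3 chk.py g2
python3 - <<'E'
from h import *
cv2.imwrite("pics/g2c.png",cv2.resize(cv2.imread("pics/g2.png")[225:295,150:240],(720,560),interpolation=2))
E
```

```text
red u -477.896227041419 -482.8702330010402 -471.94783742537805 white@17 u [-504.20770738 -437.66267834] -470.9351928595917
t 10.625 p [ 454.2 -277.1    6. ] yaw -146.8 tz [ 0. -0. -1.] F [-1.1  1.3  5.1] w 26.1 j [-0.24  0.51 -0.48  0.   -0.59 -0.75]
```

View pics/g2c.png

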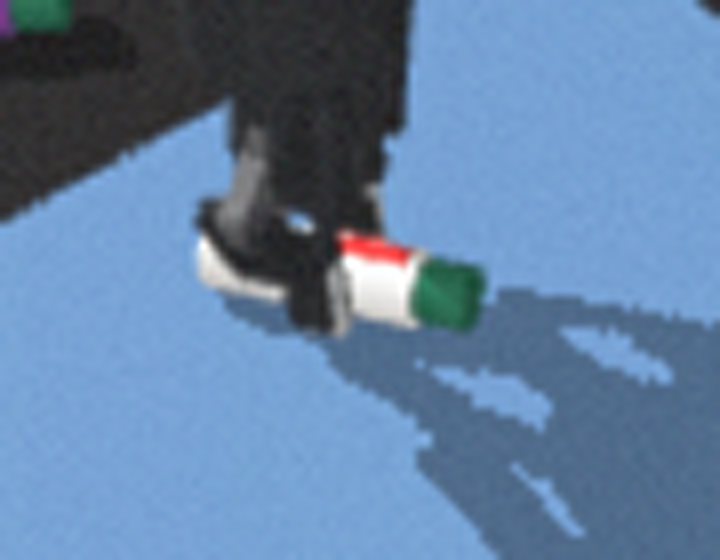

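The stripe offset is about 1.5 mm, or 0.1 rad. The width reads 26, slightly under 28, so I'll test the hold with a small lift.

Emit:
{"name": "move_arm", "arguments": {
  "moves": [
    {"gripper":-1,"xyz":[0,0,-0.5],"angular":[0,0,0]},
    {"gripper":-1,"xyz":[0,0,-1.0],"angular":[0,0,0]},
    {"gripper":-1,"xyz":[0,0,-1.5],"angular":[0,0,0]},
    {"gripper":-1,"xyz":[0,0,-1.5],"angular":[0,0,0]}
  ]
}}

```text
clock: 11.12
position: [454.5, -277.2, 21.2]
ee_rot: [-0.286, 0.958, -0.0, 0.0]
contact_force: [-0.4, -1.6, -0.4]
gripper_width: 26.1
```

```bash
python3 - <<'E'
from h import *
im,_=arm.get_image("scene");cv2.imwrite("pics/g3_scene.png",im);st()
cv2.imwrite("pics/g3.png",cv2.resize(im[215:285,150:240],(720,560),interpolation=2))
E
```

```text
t 11.175 p [ 454.3 -277.2   20.9] yaw -146.8 tz [ 0. -0. -1.] F [ 0.3  0.4 -0.5] w 26.1 j [-0.24  0.48 -0.47 -0.   -0.62 -0.75]
```

View pics/g3.png

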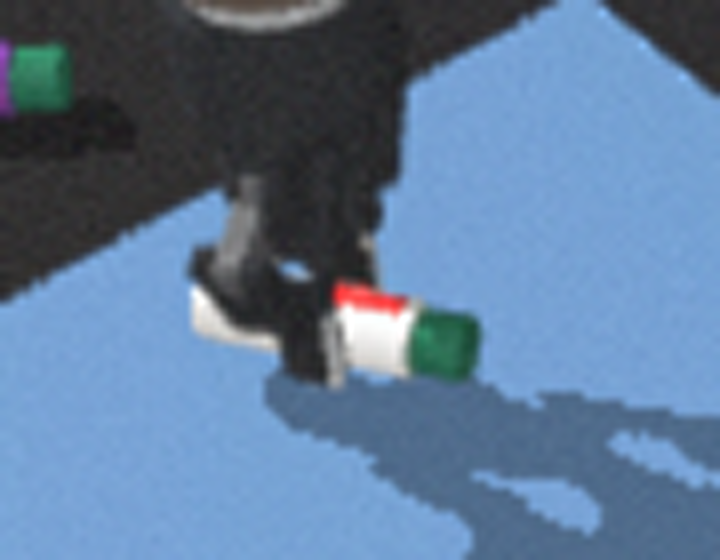

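It lifted cleanly: vial level, stripe up, same place in the jaws. I'll raise it and work out the carry.

Emit:
{"name": "move_arm", "arguments": {
  "moves": [
    {"gripper":-1,"xyz":[0,0,-3],"angular":[0,0,0]},
    {"gripper":-1,"xyz":[0,0,-7],"angular":[0,0,0]},
    {"gripper":-1,"xyz":[0,0,-11],"angular":[0,0,0]},
    {"gripper":-1,"xyz":[0,0,-15],"angular":[0,0,0]},
    {"gripper":-1,"xyz":[0,0,-15],"angular":[0,0,0]}
  ]
}}

```text
clock: 11.8
position: [456.1, -277.8, 174.1]
ee_rot: [-0.286, 0.958, -0.002, 0.003]
contact_force: [-0.4, 0.7, -1.0]
gripper_width: 26.0
```

```bash
python3 - <<'E'
from h import *
st(); to((460,0,172),-156); to((446.5,314.5,172),-165.7)
E
```

```text
t 11.8 p [ 456.1 -277.8  174.1] yaw -146.8 tz [ 0.007 -0.002 -1.   ] F [-0.4  0.7 -1. ] w 26.0 j [-0.24  0.28 -0.3   0.   -0.98 -0.75]
xyz cm [-15.54  23.03   0.15] ang [-0.006  0.005  0.161]
xyz cm [-31.65  50.08   0.06] ang [-0.005  0.006  0.33 ]
```

Emit:
{"name": "move_arm", "arguments": {
  "moves": [
    {"gripper":-1,"xyz":[-1.2,2,0],"angular":[0,0,0.02]},
    {"gripper":-1,"xyz":[-3.2,5,0],"angular":[0,0,0.04]},
    {"gripper":-1,"xyz":[-5.5,8.5,0],"angular":[0,0,0.06]},
    {"gripper":-1,"xyz":[-8,12.5,0],"angular":[0,0,0.09]},
    {"gripper":-1,"xyz":[-10.7,16.5,0],"angular":[0,0,0.12]},
    {"gripper":-1,"xyz":[-13.3,20.5,0],"angular":[0,0,0.14]},
    {"gripper":-1,"xyz":[-15.8,24.5,0],"angular":[0,0,0.16]},
    {"gripper":-1,"xyz":[-18.4,28.5,0],"angular":[0,0,0.19]},
    {"gripper":-1,"xyz":[-20.5,32,0],"angular":[0,0,0.22]},
    {"gripper":-1,"xyz":[-21.5,33.5,0],"angular":[0,0,0.22]}
  ]
}}

```text
clock: 13.05
position: [449.9, 122.4, 169.7]
ee_rot: [-0.18, 0.984, -0.0, -0.001]
contact_force: [-0.2, -1.4, -0.8]
gripper_width: 26.0
```

```bash
python3 - <<'E'
from h import *
st(); to((446.5,314.5,140),-165.7)
E
```

```text
t 13.05 p [449.9 122.4 169.7] yaw -159.3 tz [-0.002 -0.001 -1.   ] F [-0.2 -1.4 -0.8] w 26.0 j [ 0.62  0.18 -0.46 -0.   -0.94 -1.82]
xyz cm [-6.48 18.09  2.95] ang [-0.    -0.002  0.112]
```

Emit:
{"name": "move_arm", "arguments": {
  "moves": [
    {"gripper":-1,"xyz":[-1,3,0],"angular":[0,0,0.02]},
    {"gripper":-1,"xyz":[-2.2,6.2,0],"angular":[0,0,0.04]},
    {"gripper":-1,"xyz":[-3.4,9.5,0.5],"angular":[0,0,0.06]},
    {"gripper":-1,"xyz":[-4.6,12.8,1],"angular":[0,0,0.08]},
    {"gripper":-1,"xyz":[-5.6,15.7,2],"angular":[0,0,0.1]},
    {"gripper":-1,"xyz":[-6.3,17.6,3],"angular":[0,0,0.11]},
    {"gripper":-1,"xyz":[-6.5,18.1,3],"angular":[0,0,0.11]},
    {"gripper":-1,"xyz":[-6.5,18.1,3],"angular":[0,0,0.11]}
  ]
}}

```text
clock: 14.05
position: [447.9, 312.7, 140.6]
ee_rot: [-0.124, 0.992, -0.0, -0.0]
contact_force: [-0.3, -0.1, -0.4]
gripper_width: 25.7
```

```bash
python3 - <<'E'
from h import *
st(); to((446.5,314.5,63),-165.7)
im,_=arm.get_image("scene");t,_=arm.get_image("top");cv2.imwrite("pics/c_scene.png",im);cv2.imwrite("pics/c_top.png",t)
cv2.imwrite("pics/c.png",np.hstack([cv2.resize(im[120:200,290:370],(400,400),interpolation=2),cv2.resize(t[185:265,145:225],(400,400),interpolation=2)]))
E
```

```text
t 14.05 p [447.9 312.7 140.6] yaw -165.7 tz [-0.    -0.001 -1.   ] F [-0.3 -0.1 -0.4] w 25.7 j [ 0.91  0.34 -0.31  0.   -0.92 -2.23]
xyz cm [0.09 0.21 7.76] ang [-0.001 -0.001 -0.   ]
```

View pics/c.png

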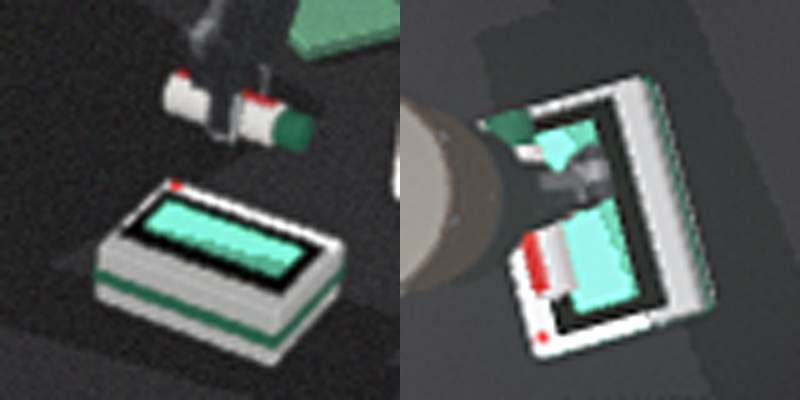

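The vial is above the reader (scene crop: vial (235,110), window (220,235)), level and stripe up. I'll come down part way and measure it near the glass.

Emit:
{"name": "move_arm", "arguments": {
  "moves": [
    {"gripper":-1,"xyz":[0.1,0.2,2],"angular":[0,0,0]},
    {"gripper":-1,"xyz":[0.1,0.2,4],"angular":[0,0,0]},
    {"gripper":-1,"xyz":[0.1,0.2,5.5],"angular":[0,0,0]},
    {"gripper":-1,"xyz":[0.1,0.2,6],"angular":[0,0,0]},
    {"gripper":-1,"xyz":[0.1,0.2,6],"angular":[0,0,0]}
  ]
}}

```text
clock: 14.78
position: [446.6, 314.8, 80.8]
ee_rot: [-0.124, 0.992, -0.0, 0.0]
contact_force: [0.5, 0.3, -0.6]
gripper_width: 25.7
```

```bash
cat > fin.py <<'E'
import sys
from h import *
n,z=sys.argv[1],float(sys.argv[2]);st()
im,_=arm.get_image("scene");t,_=arm.get_image("top");cv2.imwrite(f"pics/{n}_scene.png",im);cv2.imwrite(f"pics/{n}_top.png",t)
cv2.imwrite(f"pics/{n}.png",np.hstack([cv2.resize(im[130:200,300:370],(400,400),interpolation=2),cv2.resize(t[190:260,150:220],(400,400),interpolation=2)]))
a=np.array([.969,.247]);b=np.array([-.247,.969]);W=np.array([446.5,314.5])
for cam,I,(x0,x1,y0,y1) in(("scene",im,(310,356,140,172)),("top",t,(160,200,205,255))):
    h=cv2.cvtColor(I,cv2.COLOR_BGR2HSV);H,S,L=[h[...,i].astype(int) for i in range(3)]
    m=np.zeros(H.shape,bool);m[y0:y1,x0:x1]=1
    for k,q,zz in(("red",m&((H<8)|(H>172))&(S>110),z+14),("cap",m&(H>60)&(H<95)&(S>70)&(L<135)&(L>40),z)):
        p=np.argwhere(q)[:,::-1]
        if len(p)<4: continue
        X=ray(cam,p,zz)[:,:2]-W;A,B=X@a,X@b
        print(cam,k,len(p),"along",A.min().round(1),A.max().round(1),"across",B.min().round(1),B.max().round(1),B.mean().round(1),"slope",np.polyfit(A,B,1)[0].round(3))
E
python3 fin.py d1 91
```

```text
t 14.775 p [446.6 314.8  80.8] yaw -165.7 tz [ 0. -0. -1.] F [ 0.5  0.3 -0.6] w 25.7 j [ 0.91  0.41 -0.38  0.   -0.78 -2.23]
scene red 20 along -44.3 26.4 across -98.0 11.1 -4.1 slope -0.01
scene cap 92 along -26.7 77.3 across -74.5 25.6 -21.5 slope 0.6
top red 36 along -63.8 27.6 across -35.1 22.9 2.8 slope -0.46
top cap 76 along -56.4 52.8 across -68.0 12.5 -15.2 slope 0.175
```

View pics/d1.png

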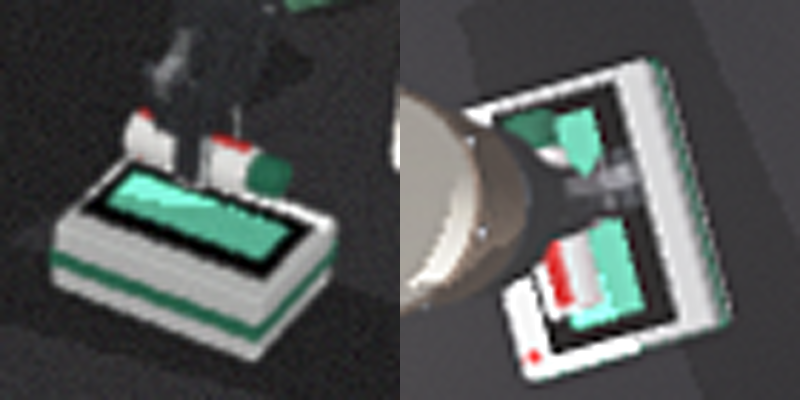

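```bash
python3 - <<'E'
from h import *
a=np.array([.969,.247]);b=np.array([-.247,.969]);W=np.array([446.5,314.5])
def P(cam,crop,off,z): X=ray(cam,np.array(crop)/5.714+off,z)[:,:2]-W; return np.c_[X@a,X@b].round(1)
S=np.array([300,130]);T=np.array([150,190])
print("scene tail,cap axis pts",P("scene",[[130,143],[283,176]],S,92).tolist())
print("top tail, cap",P("top",[[173,310],[112,120]],T,92).tolist())
for cam,I,(x0,x1,y0,y1) in(("scene",cv2.imread("pics/d1_scene.png"),(320,350,145,160)),("top",cv2.imread("pics/d1_top.png"),(172,182,228,246))):
    h=cv2.cvtColor(I,cv2.COLOR_BGR2HSV);H,Sa=h[...,0].astype(int),h[...,1].astype(int)
    m=np.zeros(H.shape,bool);m[y0:y1,x0:x1]=1;q=m&((H<10)|(H>170))&(Sa>100)
    X=ray(cam,np.argwhere(q)[:,::-1],106)[:,:2]-W;A,B=X@a,X@b
    print(cam,"red",q.sum(),"along",A.min(),A.max(),"across",B.min(),B.max(),B.mean(),np.polyfit(A,B,1))
E
```

```text
scene tail,cap axis pts [[-38.5, -12.9], [52.4, 7.0]]
top tail, cap [[-47.5, 2.0], [49.2, 7.3]]
scene red 22 along -46.37814962026658 27.03706417511183 across -1.3800098946232993 9.723420752208337 4.188423636651367 [-0.01003098  4.17035855]
top red 32 along -43.347581322783874 -13.051443068497582 across -1.680593715291607 5.795509167636785 1.935705708559164 [-0.0360764   0.91921704]
```

Along-axis centring is within about 1 mm and the yaw matches the window. The stripe leans about 3 mm (about 0.15–0.2 rad) to +y, as it did after the grip. I'll correct half of that with a small tilt about the vial axis while coming down the last 17 mm.

Emit:
{"name": "move_arm", "arguments": {
  "moves": [
    {"gripper":-1,"xyz":[0,0,0.4],"angular":[-0.04,0,0]},
    {"gripper":-1,"xyz":[0,0,0.9],"angular":[-0.08,0,0]},
    {"gripper":-1,"xyz":[0,0,1.4],"angular":[-0.1,0,0]},
    {"gripper":-1,"xyz":[0,0,1.7],"angular":[-0.1,0,0]},
    {"gripper":-1,"xyz":[0,0,1.7],"angular":[-0.1,0,0]},
    {"gripper":-1,"xyz":[0,0,1.7],"angular":[-0.1,0,0]},
    {"gripper":-1,"xyz":[0,0,1.7],"angular":[-0.1,0,0]}
  ]
}}

```text
clock: 15.75
position: [446.4, 315.1, 63.8]
ee_rot: [-0.124, 0.991, 0.05, -0.006]
contact_force: [0.6, -1.1, 0.4]
gripper_width: 26.2
```

```bash
python3 fin.py d2 75 | head -1; python3 - <<'E'
from h import *
a=np.array([.969,.247]);b=np.array([-.247,.969]);W=np.array([446.5,314.5])
for cam,(x0,x1,y0,y1) in(("scene",(315,350,147,165)),("top",(172,185,228,248))):
    h=cv2.cvtColor(cv2.imread(f"pics/d2_{cam}.png"),cv2.COLOR_BGR2HSV);H,Sa=h[...,0].astype(int),h[...,1].astype(int)
    m=np.zeros(H.shape,bool);m[y0:y1,x0:x1]=1;q=m&((H<10)|(H>170))&(Sa>100)
    X=ray(cam,np.argwhere(q)[:,::-1],89)[:,:2]-W;A,B=X@a,X@b
    print(cam,"red",q.sum(),"along",A.min().round(1),A.max().round(1),"across",B.min().round(1),B.max().round(1),B.mean().round(1))
t0,t1=[cv2.imread(f"pics/{f}_scene.png" if f!="scene0" else "pics/scene0.png") for f in("scene0","d2")]
d=cv2.absdiff(t0,t1).max(2)>40
for n,(x0,x1,y0,y1) in dict(rack=(250,320,185,255),jar=(355,385,225,265),beaker=(295,326,258,300),bottle=(368,394,118,165)).items(): print(n,"changed px",d[y0:y1,x0:x1].sum())
E
```

```text
t 15.75 p [446.4 315.1  63.8] yaw -165.7 tz [-0.024  0.097 -0.995] F [ 0.6 -1.1  0.4] w 26.2 j [ 0.86  0.42 -0.37 -0.12 -0.72 -2.09]
scene red 16 along 5.2 27.5 across -4.8 9.5 1.4
top red 18 along -42.7 -25.2 across -4.2 2.5 -1.0
rack changed px 0
jar changed px 0
beaker changed px 0
bottle changed px 0
```

View pics/d2.png

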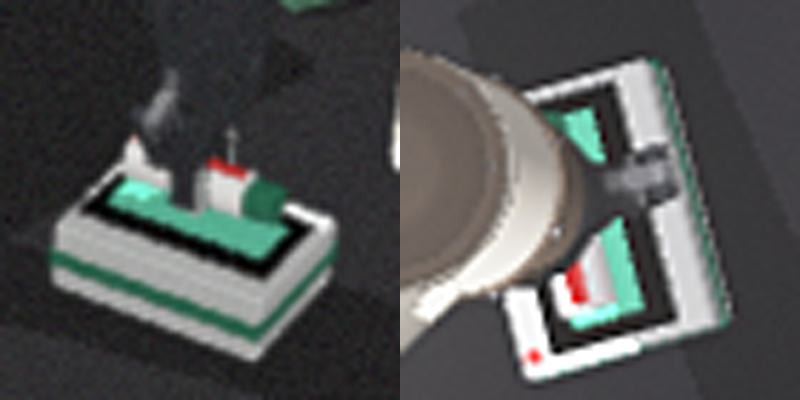

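The vial hangs level and lengthwise over the window, with the stripe now centred on top. The neighbouring objects show no changed pixels. Handing in.

```bash
python3 -c "
from h import *
print(arm.job_done());st()"
```

```text
the job is handed in; nothing more can be done
None
the job is handed in; nothing more can be done
```

I rolled the vial stripe-up in two strokes of about 17 and 20 mm and gripped it at mid-length. I carried it over the rack with its axis about 180 mm above the bench, then lowered it over the reader window. The job was handed in at about 16 s, and no verdict was reported.

**Last checks:**
- **Stripe:** its mid-line was within about 1.5 mm of the window's centre line in both cameras. I had corrected a lean of roughly 0.15–0.2 rad with a 0.1 rad tilt about the vial's axis.
- **Position:** the vial was within about 1 mm of the window's centre lengthwise and lined up with its long side. These come from the camera check 17 mm higher, because the arm hid most of the vial at the final pose.
- **Air gap:** about 11 mm, worked out from the tool height rather than seen directly.
- **Contact and neighbours:** the wrist force was at noise level. The rack, jar, beaker and bottle showed no changed pixels in the scene view against the first picture.

**What disagreed:**
- The grip width read 26 mm on a 28 mm vial, but the hold stayed steady.
- My first colour masks over the reader picked up its red dot and the window, so I redid them with tighter regions.
- The two cameras differ by 2–3 mm, and I used their average.

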